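# Seat the agitator in the small washer's drive and hold it home

## Task

Take the agitator by its flat grip out of the drying stand, turn it until its four splines line up with the cross-shaped slots in the hub of the small washer's drive base, and slide the stem in. Push it down against the spring until its skirt sits flush on the hub, and finish while still gripping it and holding it down there: do not let go, or the spring lifts it again. Leave the timer, the thread spool and the tape measure where they are.

Things in the scene. Friction and masses are not known exactly. Their poses are not given: they have to be found in the camera images.
- agitator_grip (a point): Centre of the flat grip of the agitator, a loose white plastic part (about 0.15 kg), upright at the start, its z up. The grip is a vertical tab 34 mm along the agitator's x, 14 mm thick along its y (grip it across y), reaching 20 mm above and 21 mm below this point. Under it are four vanes along x and y, 58 mm across, whose tops are 26 mm below this point.
- agitator: The same agitator at the centre of the flat underside of its round skirt (64 mm across), 60 mm straight below the centre of the grip; same axes. The stem is below it.
- stem_tip (a point): Tip of the agitator's splined stem, 36 mm below the skirt and 96 mm below the grip's centre; same axes. The stem is a cross of four splines along the agitator's x and y (in line with grip and vanes), 28 mm across, each 7 mm wide; the last 3 mm are slimmer (24 mm across, 4.5 mm wide).
- stand_rim (a point): Centre of the rim of the drying stand, a fixed grey tube 50 mm high (this point is at its top), 38 mm inside, about 50 mm outside, on a round foot 84 mm across. At the start the agitator's stem hangs loosely in it, the skirt resting on the rim, turned anyhow. Stand and drive base may stand left and right or the other way round.
- hub_mouth (a point): Centre of the top face (60 mm above the worktop) of the steel hub in the drive base. The hub is 49 mm across; its socket is a cross of four slots along the hub's x and y, 31 mm across, each 10 mm wide, so the agitator fits in any of four quarter turns. z is up. The hub can turn about z, but stiffly (0.08 N m); it starts at any angle and reads its present one.
- drive_base: Drive base of a small countertop washer, its tub taken off: fixed round white housing, 140 mm across, 54 mm high, hub in the middle, four small grey lugs (60 mm high) on a circle of 98 mm. Origin at the centre of its underside.
- plunger (a joint): Sprung pin in the bottom of the hub's socket, moving straight down: 0 at rest, its top 24 mm below the hub's top face; 0.012 m when the agitator is home with its skirt on the hub; at most 0.016. It pushes up with 1.8 N at rest and 7.2 N when home; a released agitator stands about 12 mm proud.
- dial_timer: Bystander: white wind-up timer with a black dial, 68 x 68 x 49 mm, origin at the centre of its underside. Leave it alone.
- spool_1: Bystander: upright thread spool standing by itself between stand and base, 33 mm across, 46 mm high, origin at the centre of its underside. Leave it alone.
- sewing_tape: Bystander: round tape measure lying flat, 52 x 56 x 18 mm, origin at the centre of its underside. Leave it alone.
Mind the look-alikes: they are no part of the job. What is shaped like the drive_base but brown is not meant. What is shaped like the agitator but pink is not meant.

How it is judged (in metres and radians):
On the way, in this order (a step that is already met when the one before it is completed fails the run):
1. the agitator is lifted out of the stand by the gripper (its skirt more than 45 mm above the rim) (z of agitator in the frame of stand_rim above 0.045 m and contact force between the fingers and agitator above 1 N), for 0.1 s.
2. the splines mesh: the stem is more than 12 mm down in the hub's socket, upright and in line with the slots (z of agitator in the frame of hub_mouth below 0.024 m and horizontal distance between agitator_grip and hub_mouth below 0.004 m and angle between agitator_grip's own z axis and vertical below 0.07 rad and (angle between the x axis of agitator_grip and the x axis of hub_mouth, either way round below 0.15 rad or angle between the x axis of agitator_grip and the y axis of hub_mouth, either way round below 0.15 rad)), for 0.1 s.
At the end, for the whole second after the job is handed in: Agitator meshed in the hub (tilt under 0.07 rad, centred to 4 mm, splines within 0.15 rad of the slots), skirt within 3.5 mm of the hub top, pin pressed in over 8.5 mm, at rest, fingers still on it with over 2 N; timer, spool and tape measure within 20 mm of where they stood (z of agitator in the frame of hub_mouth below 0.0035 m and value of joint plunger above 0.0085 m and horizontal distance between agitator_grip and hub_mouth below 0.004 m and angle between agitator_grip's own z axis and vertical below 0.07 rad and (angle between the x axis of agitator_grip and the x axis of hub_mouth, either way round below 0.15 rad or angle between the x axis of agitator_grip and the y axis of hub_mouth, either way round below 0.15 rad) and contact force between the fingers and agitator above 2 N and linear speed of agitator below 0.02 m/s and distance of each of dial_timer, spool_1, sewing_tape from where it was at the start of the episode below 0.02 m); the arm keeps its last pose, push and grip.
It fails at once if the timer, the spool or the tape measure is pushed more than 20 mm or knocked over (distance of any of dial_timer, spool_1, sewing_tape from where it was at the start of the episode above 0.02 m or angle between any of dial_timer, spool_1, sewing_tape's own z axis and vertical above 0.5 rad).
It also fails if it takes over 38 s, if anything falls off the work surface, if the arm or the gripper's body presses on something with over 40 N, if the wrist force passes 120 N, or if a joint passes its speed limit or range.

## Robot

A 6-joint arm with a two-finger parallel gripper is mounted at the origin on a cart in front of the work surface, level with it; the furniture and walls round the work are solid. World frame = base frame: x ahead of the robot, y to its left, z up, the work surface at z = 0. Lengths are in mm, angles in rad, forces in N, time in s.
With the tool pointing down it reaches from about 350 to 875 mm from the base axis. Payload 4.2 kg.
Tool frame: the origin (TCP) lies between the finger pads; the fingertips stand 25 mm ahead of it and the grasp point (between the pads) lies 6 mm ahead of it; z points along the fingers, y is the line along which they close (so a half turn about z gives the same grasp; the last joint's range is limited). The gripper opens to 85 mm and grips with 20 to 120 N. Pads are 22 mm wide; open, the fingers measure 114 mm over their backs; the gripper's body (76 mm by 85 mm) begins 54 mm behind the grasp point. The pads swing forward as they close: fully open they stand 13 mm farther back than shut.
Start: joints at [-0.931, 0.385, 0.008, 0, -1.194, -0.259], TCP at [232.303, -580.202, 256.312] pointing down, gripper open.
Joint ranges: [-3.14, 3.14], [-1.21, 2.06], [-1.07, 1.41], [-3.16, 2.05], [-2.99, -0.16], [-3.1, 3.1]. Speed limits (rad/s): [2.79, 2.79, 3.14, 3.14, 3.14, 3.14].

## Interface

Orientations are given as a unit quaternion [x, y, z, w].
In Python, from bench import read_state, get_image, job_done gives the robot as it stands.
- The arm moves only by the tool play_rows, never from a script. Its argument "series" is a list of rows, each a list of 6 numbers: the shift along the world's x, y, z in mm, then the turn, a rotation vector about the world's x, y, z in units of 6 degrees (1.0 is 6 degrees). A call has 1 to 20 rows; each row shifts and turns the commanded pose from where the row before left it; what a row does not reach is not made up. A row lasts 1/12 s, in which the tool goes at most 41.7 mm and 7.16 degrees, less where a joint would pass 70% of its speed; a pose out of reach is approached as far as the arm can. A call is refused whole if a number of a shift passes 41.7 or a number of a turn 1, either way. A call with a gripper value outside its range is refused whole. "gripper" is the opening, from 0 (shut) to 1 (fully open), set as the call begins (left out, the last holds). The fingers move at their own pace and stop on an object; the grip force is fixed at half the most. Time passes only in rows, so rows that do not move let the fingers close. It gives the time, the measured TCP pose, the force, the opening and the grip force at its end, in the units of the state.
- read_state(): the state, without advancing time (a new reading comes with each control period).
- get_image(name): name is "scene" or "top" or "wrist"; returns a dict with "image" (400x640x3 uint8, red, green, blue), "fx", "fy", "cx", "cy" (pixels), "eye" and "rotation" of the camera in the world. Camera axes: x right, y down, z forward; pixel columns grow to the right and rows downward; lengths in mm; the calibration is good to about 2 mm. A picture is of the moment at which its call begins. There is no depth.
- job_done(): hands the job in; it is judged then, once.
The state is a dict: "clock": time; "joints": joint angles; "joint_vel": joint speeds; "joint_efforts": joint torques, N m; "position": TCP position; "ee_rot": TCP orientation; "contact_force": force on the tool from outside, world axes, zero at the start; "wrist_torque": the same for the moment, N m; "gripper_width": finger opening in mm; "grasp_force": force on a finger pad.
Only numpy, scipy, OpenCV 4.12 (cv2) and the standard library are available. Lean on these libraries where they do the work, as an engineer would, in place of code of your own. Each camera call takes 0.05 s, during which the arm holds its last target. There are 200 camera calls.

## Working session

There is one attempt and no reset: what is moved stays moved. The work goes in short steps, Python scripts to look and compute and a tool call to move; the robot and the scene stay as the last step left them, time stands still between calls to the robot, and variables do not carry over. Pictures are saved under pics/ and viewed, at most 10 in all, crops included, and the job is handed in when it is done.

Besides the shell and the picture viewer there is one more tool, called by a JSON object that holds its "fn" and its "kwargs", one argument or row to a line. play_rows: Moves the arm, as the interface text tells. Its arguments: {"type":"object","properties":{"series":{"type":"array","items":{"type":"array","items":{"type":"number"}}},"gripper":{"type":"number"}},"required":["series"]}

```bash
mkdir -p pics; cat > h.py <<'E'
import numpy as np, cv2
from bench import *
def snap(n,f,crop=None,s=1):
    d=get_image(n); im=cv2.cvtColor(d["image"],cv2.COLOR_RGB2BGR)
    cv2.imwrite(f"pics/{f}_raw.png",im); np.save(f"pics/{f}.npy",{k:v for k,v in d.items() if k!="image"},allow_pickle=True)
    if crop: im=im[crop[1]:crop[3],crop[0]:crop[2]]
    cv2.imwrite(f"pics/{f}.png",cv2.resize(im,None,fx=s,fy=s,interpolation=cv2.INTER_CUBIC)); return d
def ray(f,u,v,z):
    d=np.load(f"pics/{f}.npy",allow_pickle=True).item()
    r=np.array(d["rotation"]); r=r if r.shape==(3,3) else None
    w=r@np.array([(u-d["cx"])/d["fx"],(v-d["cy"])/d["fy"],1]); e=np.array(d["eye"])
    return (e+w*(z-e[2])/w[2]).round(1)
E
python3 - <<'E'
from h import *
for n in("scene","top"): 
    d=snap(n,n+"0",None,1.25); print(n,d["eye"],d["rotation"],d["fx"])
print(read_state())
E
```

```text
scene [-372.54699447  365.19741259  988.28031896] [-0.48080738  0.77074815 -0.34875439  0.23052535] 419.48454182984796
top [ 498.05088186  -78.04438133 1181.74385095] [-0.69990903  0.71333282 -0.02140087  0.02873395] 365.04752423754655
{'clock': 0.1, 'joints': array([-9.31394026e-01,  3.85454636e-01,  6.78147269e-03, -4.64806833e-04,
       -1.19399624e+00, -2.58591171e-01]), 'joint_vel': array([ 0.00019704, -0.00246637,  0.00185864,  0.0024345 , -0.00051141,
       -0.00066112]), 'joint_efforts': array([ 3.01748842e-04, -3.93317127e+01,  1.88929510e+01,  4.19799015e+00,
       -2.57104533e-03,  1.00559356e-05]), 'position': array([ 232.14250652, -579.78253521,  255.34903727]), 'ee_rot': array([-1.89172892e-01,  9.81943325e-01,  9.37479031e-04, -2.11908272e-04]), 'contact_force': array([ 0.28534383,  0.20801256, -0.56686516]), 'wrist_torque': array([-0.01242593, -0.01905005,  0.02329591]), 'grasp_force': 0.0, 'gripper_width': 85.30628785609561}
```

```bash
sed -i 's/r=np.array(d\["rotation"\]); r=.*/r=R.from_quat(d["rotation"]).as_matrix()/; 1a from scipy.spatial.transform import Rotation as R' h.py
```

```text
(no output)
```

View pics/top0.png

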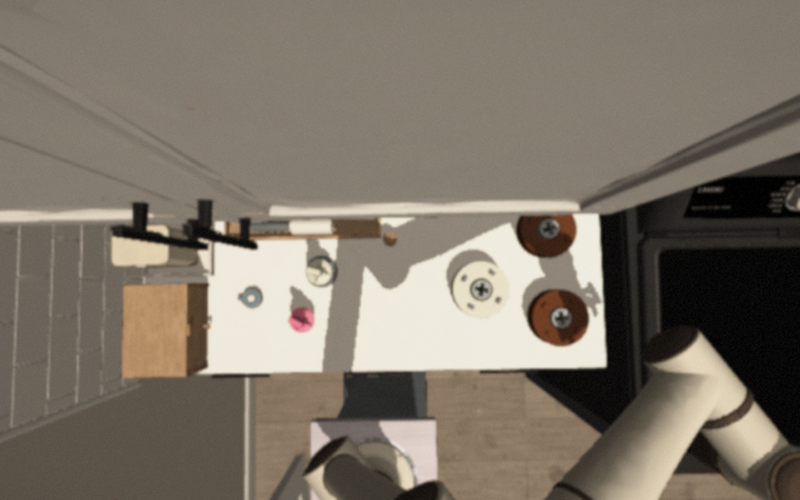

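View pics/scene0.png

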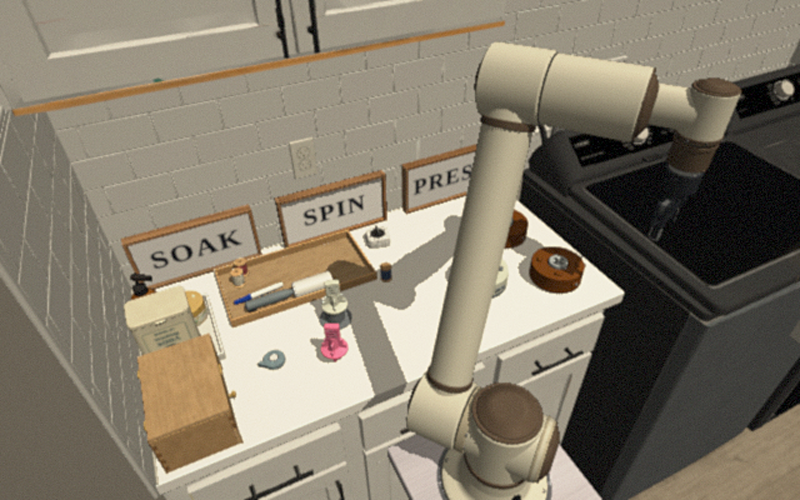

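White agitator is in the stand at (321,270) in the top view, with the pink look-alike at (301,319). The white base is at (481,289), and the brown look-alikes are at (549,232) and (561,317). White fits the description for both parts. The spool is at (389,238), the tape at (250,297), and the timer is behind the spool (scene 377,236). Next I'll confirm with a crop.

```bash
python3 - <<'E'
from h import *
im=cv2.imread("pics/top0_raw.png")
a=cv2.resize(im[185:285,215:295],None,fx=5,fy=5,interpolation=cv2.INTER_CUBIC)
b=cv2.resize(im[185:285,345:425],None,fx=5,fy=5,interpolation=cv2.INTER_CUBIC)
cv2.imwrite("pics/crop.png",np.hstack([a,b]))
for n,u,v,z in(("agi",321,268,130),("stand foot",321,270,5),("pink",301,319,60),("hub",481,289,60),("spool",389,238,46),("tape",250,297,18)): print(n,ray("top0",u/1.25,v/1.25,z))
E
```

```text
agi [534.2 104.4 130. ]
stand foot [533.4 126.2   5. ]
pink [412.9 166.4  60. ]
hub [ 477.9 -274.8   60. ]
spool [608.9 -51.8  46. ]
tape [467.7 305.6  18. ]
```

View pics/crop.png

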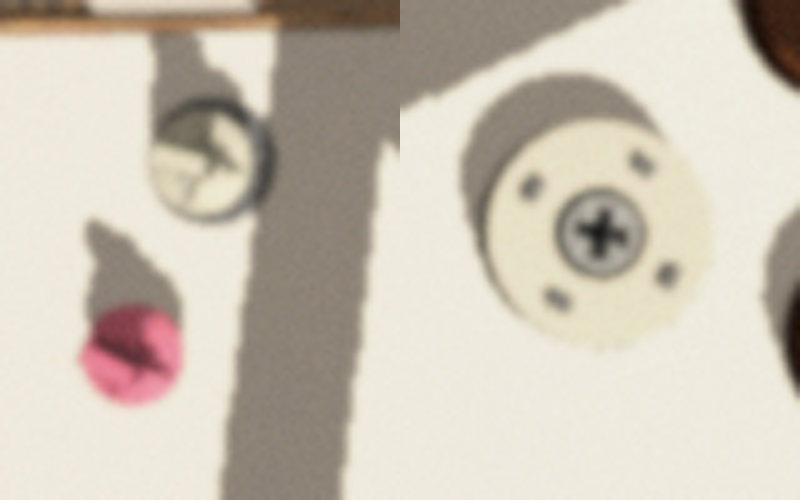

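```bash
python3 - <<'E'
from h import *
d=get_image("wrist"); s=read_state()
T=R.from_quat(s["ee_rot"]).as_matrix(); C=R.from_quat(d["rotation"]).as_matrix()
print((T.T@(d["eye"]-s["position"])).round(1),(T.T@C).round(3),d["fx"],d["cx"],d["cy"]); print(T.round(3))
print("skirt",ray("top0",256.8,217,52),"hub",ray("top0",385,231.6,60))
E
```

```text
[  66.     1.1 -116.6] [[-0.    -0.965 -0.263]
 [ 1.    -0.001  0.001]
 [-0.001 -0.263  0.965]] 281.1233577146083 320.471354455203 194.60916243375772
[[-0.928 -0.372 -0.001]
 [-0.372  0.928  0.001]
 [ 0.     0.002 -1.   ]]
skirt [528.8 118.   52. ] hub [ 476.6 -275.4   60. ]
```

{"fn": "play_rows", "kwargs": {
  "series": [
    [10, 12, 0, 0, 0, 0],
    [20, 25, 0, 0, 0, 0],
    [20, 25, 0, 0, 0, 0],
    [20, 25, 0, 0, 0, 0],
    [20, 25, 0, 0, 0, 0],
    [20, 25, 0, 0, 0, 0],
    [20, 25, 0, 0, 0, 0],
    [20, 25, 0, 0, 0, 0],
    [20, 25, -10, 0, 0, 0],
    [20, 25, -10, 0, 0, 0],
    [20, 25, -10, 0, 0, 0],
    [20, 25, -10, 0, 0, 0],
    [15, 18, -10, 0, 0, 0],
    [0, 0, 0, 0, 0, 0],
    [0, 0, 0, 0, 0, 0],
    [0, 0, 0, 0, 0, 0]
  ],
  "gripper": 1
}}

```text
clock: 1.48
position: [477.1, -275.4, 206.3]
ee_rot: [-0.189, 0.982, -0.0, -0.0]
contact_force: [0.4, -0.3, 0.6]
gripper_width: 85.9
grasp_force: 0.0
```

```bash
python3 - <<'E'
from h import *
snap("wrist","w1",None,1.25); s=read_state(); print(s["clock"],s["position"],s["ee_rot"])
E
```

```text
1.5333 [ 477.00901562 -275.76689532  206.64527168] [-1.88911661e-01  9.81994067e-01 -1.44552167e-04  1.28473519e-04]
```

View pics/w1.png

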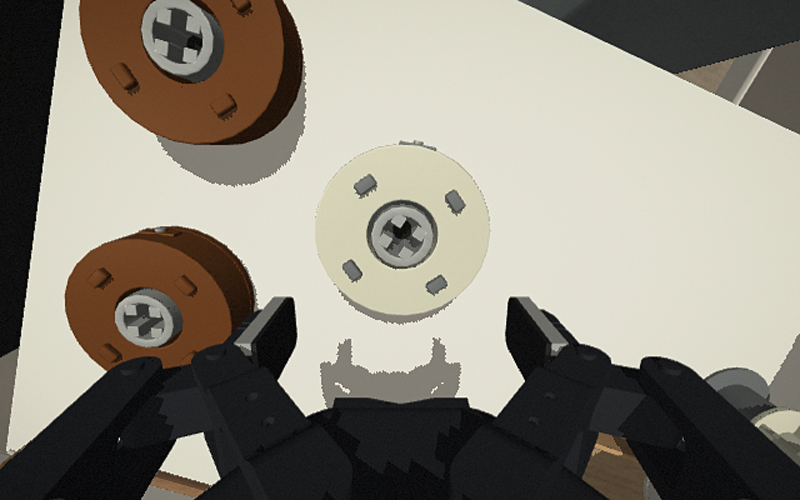

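The white base is centred in the view, with the hub at about (402,233). I'll rectify the hub-top plane for its angle and centre.

```bash
cat >> h.py <<'E'
def ortho(f,c,z,half=40,px=600):
    d=np.load(f"pics/{f}.npy",allow_pickle=True).item(); Rm=R.from_quat(d["rotation"]).as_matrix()
    K=np.array([[d["fx"],0,d["cx"]],[0,d["fy"],d["cy"]],[0,0,1]])
    w=np.array([[c[0]-half,c[1]+half,z],[c[0]+half,c[1]+half,z],[c[0]+half,c[1]-half,z],[c[0]-half,c[1]-half,z]],float)
    p=(K@(Rm.T@(w-d["eye"]).T)).T; p=p[:,:2]/p[:,2:]
    H=cv2.getPerspectiveTransform(p.astype(np.float32),np.float32([[0,0],[px,0],[px,px],[0,px]]))
    im=cv2.warpPerspective(cv2.imread(f"pics/{f}_raw.png"),H,(px,px),flags=cv2.INTER_CUBIC)
    cv2.imwrite(f"pics/{f}_o.png",im); return im
E
python3 - <<'E'
from h import *
im=ortho("w1",(477,-276),60,40,600)
E
```

```text
(no output)
```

View pics/w1_o.png

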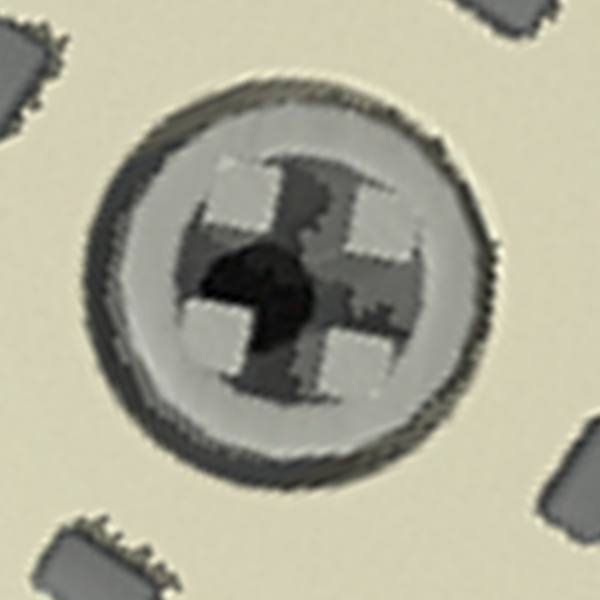

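The cross is centred at about px (300,280), giving world (477,-273.5). Its slots are turned by about -9°. Next I'll look at the agitator.

{"fn": "play_rows", "kwargs": {
  "series": [
    [2, 17, 8, 0, 0, 0],
    [4, 34, 8, 0, 0, 0],
    [5, 34, 8, 0, 0, 0],
    [5, 34, 8, 0, 0, 0],
    [5, 34, 8, 0, 0, 0],
    [5, 34, 4, 0, 0, 0],
    [5, 34, 0, 0, 0, 0],
    [5, 34, 0, 0, 0, 0],
    [5, 34, 0, 0, 0, 0],
    [5, 34, 0, 0, 0, 0],
    [4, 34, 0, 0, 0, 0],
    [2, 34, 0, 0, 0, 0],
    [0, 2, 0, 0, 0, 0],
    [0, 0, 0, 0, 0, 0],
    [0, 0, 0, 0, 0, 0],
    [0, 0, 0, 0, 0, 0]
  ]
}}

```text
clock: 2.87
position: [529.3, 116.3, 250.6]
ee_rot: [-0.188, 0.982, -0.0, 0.0]
contact_force: [-0.5, 0.1, 0.7]
gripper_width: 85.5
grasp_force: 0.0
```

```bash
python3 - <<'E'
from h import *
snap("wrist","w2"); s=read_state(); print(s["clock"],s["position"],s["ee_rot"])
im=cv2.imread("pics/w2_raw.png"); o=ortho("w2",(529,118),130,40,400)
cv2.imwrite("pics/w2_c.png",np.hstack([cv2.resize(im[100:300,220:420],(400,400),interpolation=cv2.INTER_CUBIC),o]))
E
```

```text
2.9167 [529.26153623 116.2945691  250.58008385] [-1.88187949e-01  9.82133028e-01  1.95131787e-05  1.01993972e-04]
```

View pics/w2_c.png

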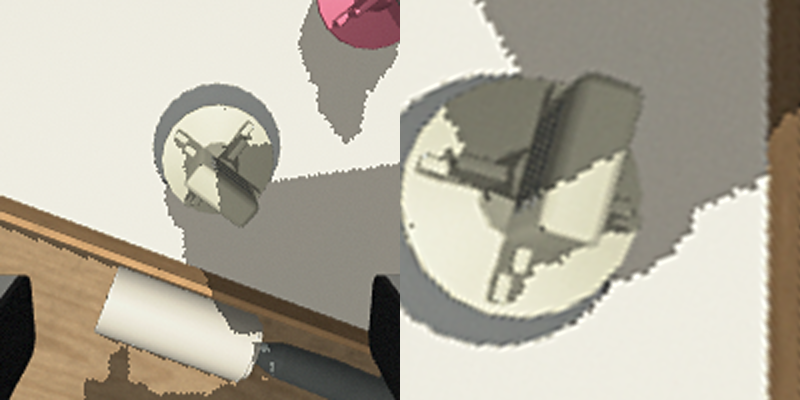

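```bash
python3 - <<'E'
from h import *
print("skirt wrist",ray("w2",330.5,179,52), "grip top raw",[ray("w2",220+u/2,100+v/2,130) for u,v in((190,165),(258,185),(244,225),(222,186))])
im=cv2.imread("pics/top0_raw.png");
print("top skirt",ray("top0",256.8,217,50),"tip candidates",ray("top0",256,214,130))
print(read_state()["joints"])
E
```

```text
skirt wrist [526.  128.7  52. ] grip top raw [array([519.4, 108.6, 130. ]), array([516.7, 139.4, 130. ]), array([536. , 140.9, 130. ]), array([523., 125., 130.])]
top skirt [528.9 118.4  50. ] tip candidates [535.4 106.8 130. ]
[ 5.15653326e-01  2.47954397e-01 -2.05944338e-01  3.16326102e-05
 -1.11669186e+00 -1.70782992e+00]
```

Grip top centre is about (527,127) and the agitator x axis is at about 76°. I'll turn the tool +54°, come closer and look again.

{"fn": "play_rows", "kwargs": {
  "series": [
    [0, 1, -5, 0, 0, 1],
    [0, 1, -5, 0, 0, 1],
    [-1, 1, -5, 0, 0, 1],
    [0, 1, -5, 0, 0, 1],
    [0, 1, -5, 0, 0, 1],
    [-1, 1, -5, 0, 0, 1],
    [0, 1, -5, 0, 0, 1],
    [0, 1, -5, 0, 0, 1],
    [0, 1, -5, 0, 0, 1],
    [0, 1, -5, 0, 0, 0],
    [0, 1, -5, 0, 0, 0],
    [0, 0, 0, 0, 0, 0],
    [0, 0, 0, 0, 0, 0],
    [0, 0, 0, 0, 0, 0]
  ]
}}

```text
clock: 4.08
position: [527.5, 128.6, 195.6]
ee_rot: [-0.614, 0.789, -0.0, 0.0]
contact_force: [-0.5, 0.3, -0.6]
gripper_width: 85.3
grasp_force: 0.0
```

```bash
python3 - <<'E'
from h import *
snap("wrist","w3"); s=read_state(); print(s["clock"],s["position"],s["ee_rot"],s["joints"])
T=R.from_quat(s["ee_rot"]).as_matrix(); print("tool y deg",np.degrees(np.arctan2(T[1,1],T[0,1])))
im=cv2.imread("pics/w3_raw.png"); o=ortho("w3",s["position"],130,40,480)
cv2.imwrite("pics/w3_c.png",np.hstack([cv2.resize(im[100:400,220:420],(320,480),interpolation=cv2.INTER_CUBIC),o]))
E
```

```text
4.1333 [527.520751   128.75570537 195.64835559] [-6.14084417e-01  7.89240280e-01 -1.07001384e-04  3.12743209e-04] [ 5.38177463e-01  2.99254447e-01 -2.83329180e-01  1.62472689e-04
 -9.87565682e-01 -7.86612416e-01]
tool y deg 165.77084411324876
```

View pics/w3_c.png

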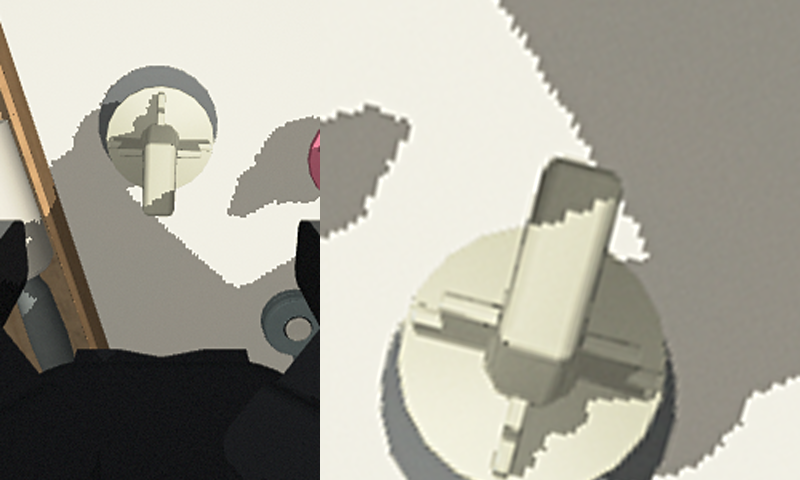

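Grip top centre is (527.8,125.5) at 76.1°, and the tool is aligned with it. I'll descend and grip.

{"fn": "play_rows", "kwargs": {
  "series": [
    [0, -1, -10, 0, 0, 0],
    [0, -1, -13, 0, 0, 0],
    [0, -1, -13, 0, 0, 0],
    [0, 0, -13, 0, 0, 0],
    [0, 0, -13, 0, 0, 0],
    [0, 0, -10, 0, 0, 0],
    [0, 0, -6, 0, 0, 0],
    [0, 0, 0, 0, 0, 0],
    [0, 0, 0, 0, 0, 0]
  ]
}}

```text
clock: 4.88
position: [527.4, 125.8, 117.2]
ee_rot: [-0.614, 0.789, -0.0, -0.0]
contact_force: [-0.4, -0.8, 0.1]
gripper_width: 85.5
grasp_force: 0.0
```

{"fn": "play_rows", "kwargs": {
  "series": [
    [0, 0, 0, 0, 0, 0],
    [0, 0, 0, 0, 0, 0],
    [0, 0, 0, 0, 0, 0],
    [0, 0, 0, 0, 0, 0],
    [0, 0, 0, 0, 0, 0],
    [0, 0, 0, 0, 0, 0],
    [0, 0, 0, 0, 0, 0],
    [0, 0, 0, 0, 0, 0],
    [0, 0, 0, 0, 0, 0],
    [0, 0, 0, 0, 0, 0],
    [0, 0, 0, 0, 0, 0],
    [0, 0, 0, 0, 0, 0]
  ],
  "gripper": 0
}}

```text
clock: 5.88
position: [527.4, 125.9, 117.6]
ee_rot: [-0.614, 0.789, -0.0, 0.0]
contact_force: [-1.7, 0.5, 3.3]
gripper_width: 13.1
grasp_force: 60.0
```

Gripped. I'll lift, then stop short of the hub at the final yaw so the wrist camera sees the hub ahead.

{"fn": "play_rows", "kwargs": {
  "series": [
    [0, 0, 6, 0, 0, 0],
    [0, 0, 10, 0, 0, 0],
    [0, 0, 14, 0, 0, 0],
    [0, 0, 14, 0, 0, 0],
    [0, 0, 14, 0, 0, 0],
    [0, 0, 12, 0, 0, 0],
    [0, 0, 6, 0, 0, 0],
    [0, 0, 2, 0, 0, 0],
    [0, 0, 0, 0, 0, 0],
    [0, 0, 0, 0, 0, 0]
  ]
}}

```text
clock: 6.72
position: [526.9, 125.6, 194.7]
ee_rot: [-0.614, 0.789, 0.0, -0.001]
contact_force: [-0.6, 0.0, -0.7]
gripper_width: 13.2
grasp_force: 59.3
```

{"fn": "play_rows", "kwargs": {
  "series": [
    [-1, -10, 0, 0, 0, 0.1],
    [-2, -20, 0, 0, 0, 0.1],
    [-3, -30, 0, 0, 0, 0.1],
    [-3, -30, 0, 0, 0, 0.1],
    [-3, -30, 0, 0, 0, 0.1],
    [-3, -30, 0, 0, 0, 0.1],
    [-3, -30, 0, 0, 0, 0.1],
    [-3, -30, 0, 0, 0, 0.1],
    [-3, -30, 0, 0, 0, 0],
    [-3, -30, 0, 0, 0, 0],
    [-3, -30, 0, 0, 0, 0],
    [-2, -20, 0, 0, 0, 0],
    [-1, -10, 0, 0, 0, 0],
    [0, -1, 0, 0, 0, 0],
    [0, 0, 0, 0, 0, 0],
    [0, 0, 0, 0, 0, 0],
    [0, 0, 0, 0, 0, 0]
  ]
}}

```text
clock: 8.13
position: [494.4, -204.2, 195.1]
ee_rot: [-0.647, 0.762, 0.0, -0.0]
contact_force: [0.0, 0.3, -1.8]
gripper_width: 13.7
grasp_force: 59.3
```

```bash
python3 - <<'E'
from h import *
snap("wrist","w4"); s=read_state(); print(s["clock"],s["position"],s["ee_rot"],s["joints"],s["grasp_force"],s["wrist_torque"])
T=R.from_quat(s["ee_rot"]).as_matrix(); print("tool y deg",np.degrees(np.arctan2(T[1,1],T[0,1])))
im=cv2.imread("pics/w4_raw.png"); o=ortho("w4",(477,-274),60,30,480)
cv2.imwrite("pics/w4_c.png",np.hstack([cv2.resize(im[100:400,220:420],(320,480),interpolation=cv2.INTER_CUBIC),o]))
E
```

```text
8.1833 [ 494.48658857 -204.21284451  195.26438834] [-6.47494319e-01  7.62070271e-01  9.83622048e-05 -8.21411891e-06] [-8.83886616e-02  2.87093836e-01 -3.02111681e-01 -1.52005689e-04
 -9.81742461e-01 -7.37395308e-02] 59.31710958480835 [ 0.00347702 -0.00417974 -0.03004931]
tool y deg 170.7059001558982
```

View pics/w4_c.png

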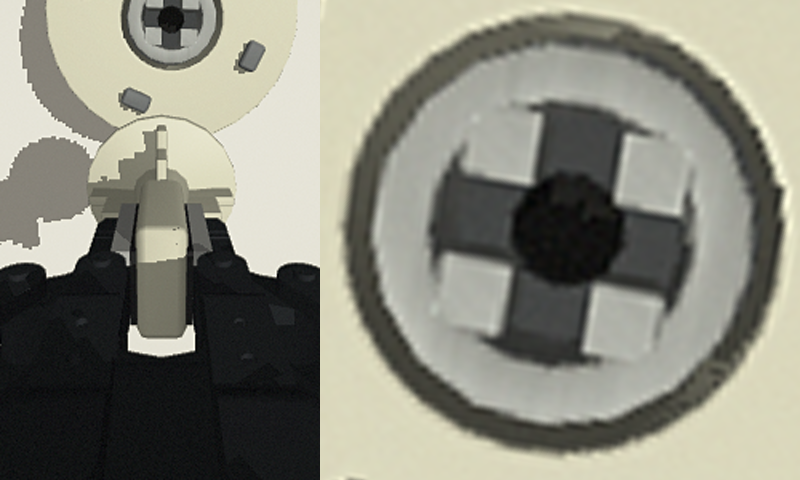

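The hub is at (477.3,-273.3) with slots at about -10°, matching the held agitator's yaw (80.7° against 80°). The held part appears about 1.2 mm off in tool y. Correcting for that puts the target TCP at (478.5,-273.1).

{"fn": "play_rows", "kwargs": {
  "series": [
    [-1, -5, 0, 0, 0, 0],
    [-3, -12, 0, 0, 0, 0],
    [-4, -18, 0, 0, 0, 0],
    [-4, -17, 0, 0, 0, 0],
    [-3, -12, -5, 0, 0, 0],
    [-1, -5, -10, 0, 0, 0],
    [0, 0, -7, 0, 0, 0],
    [0, 0, -3, 0, 0, 0],
    [0, 0, 0, 0, 0, 0],
    [0, 0, 0, 0, 0, 0],
    [0, 0, 0, 0, 0, 0]
  ]
}}

```text
clock: 9.1
position: [478.8, -273.8, 170.5]
ee_rot: [-0.647, 0.762, -0.0, 0.0]
contact_force: [0.5, 0.1, -2.2]
gripper_width: 13.2
grasp_force: 59.3
```

{"fn": "play_rows", "kwargs": {
  "series": [
    [0, 0, -2, 0, 0, 0],
    [0, 0, -2, 0, 0, 0],
    [0, 0, -2, 0, 0, 0],
    [0, 0, -2, 0, 0, 0],
    [0, 0, -2, 0, 0, 0],
    [0, 0, -2, 0, 0, 0],
    [0, 0, 0, 0, 0, 0],
    [0, 0, 0, 0, 0, 0]
  ]
}}

```text
clock: 9.77
position: [478.2, -274.2, 158.1]
ee_rot: [-0.647, 0.763, 0.0, -0.0]
contact_force: [0.3, 0.1, -1.5]
gripper_width: 13.1
grasp_force: 59.3
```

No resistance with the tip about 5 mm into the socket. Continuing down.

{"fn": "play_rows", "kwargs": {
  "series": [
    [0, 0, -2, 0, 0, 0],
    [0, 0, -2, 0, 0, 0],
    [0, 0, -2, 0, 0, 0],
    [0, 0, -2, 0, 0, 0],
    [0, 0, -2, 0, 0, 0],
    [0, 0, -2, 0, 0, 0],
    [0, 0, 0, 0, 0, 0],
    [0, 0, 0, 0, 0, 0]
  ]
}}

```text
clock: 10.43
position: [478.3, -274.2, 146.1]
ee_rot: [-0.647, 0.763, 0.0, -0.0]
contact_force: [0.2, -0.2, -1.6]
gripper_width: 13.1
grasp_force: 59.4
```

Now 17 mm in and meshed. Pushing home against the spring.

{"fn": "play_rows", "kwargs": {
  "series": [
    [0, 0, -2, 0, 0, 0],
    [0, 0, -2, 0, 0, 0],
    [0, 0, -2, 0, 0, 0],
    [0, 0, -2, 0, 0, 0],
    [0, 0, -2, 0, 0, 0],
    [0, 0, -2, 0, 0, 0],
    [0, 0, -2, 0, 0, 0],
    [0, 0, -2, 0, 0, 0],
    [0, 0, 0, 0, 0, 0],
    [0, 0, 0, 0, 0, 0]
  ]
}}

```text
clock: 11.27
position: [478.3, -274.3, 130.5]
ee_rot: [-0.647, 0.763, -0.0, -0.0]
contact_force: [-1.6, -0.1, 3.3]
gripper_width: 13.4
grasp_force: 60.2
```

{"fn": "play_rows", "kwargs": {
  "series": [
    [0, 0, -1, 0, 0, 0],
    [0, 0, -1, 0, 0, 0],
    [0, 0, -1, 0, 0, 0],
    [0, 0, 0, 0, 0, 0],
    [0, 0, 0, 0, 0, 0],
    [0, 0, 0, 0, 0, 0]
  ]
}}

```text
clock: 11.77
position: [478.3, -274.3, 127.7]
ee_rot: [-0.647, 0.763, -0.0, -0.0]
contact_force: [-1.2, 0.9, 5.4]
gripper_width: 13.4
grasp_force: 60.5
```

{"fn": "play_rows", "kwargs": {
  "series": [
    [0, 0, -0.7, 0, 0, 0],
    [0, 0, -0.7, 0, 0, 0],
    [0, 0, -0.6, 0, 0, 0],
    [0, 0, 0, 0, 0, 0],
    [0, 0, 0, 0, 0, 0],
    [0, 0, 0, 0, 0, 0],
    [0, 0, 0, 0, 0, 0]
  ]
}}

```text
clock: 12.35
position: [478.4, -274.3, 127.5]
ee_rot: [-0.647, 0.762, -0.001, -0.0]
contact_force: [-5.0, 4.6, 14.6]
gripper_width: 13.1
grasp_force: 61.7
```

```bash
python3 - <<'E'
from h import *
snap("wrist","w5"); s=read_state(); print(s["clock"],s["position"],s["contact_force"],s["wrist_torque"],s["grasp_force"])
im=cv2.imread("pics/w5_raw.png"); cv2.imwrite("pics/w5_c.png",cv2.resize(im[60:360,160:480],(800,750))[:600])
E
```

```text
12.4 [ 478.39705666 -274.2935083   127.52704581] [-4.81955751  3.25381186 14.40823663] [ 1.08621889  1.58617635 -0.06325265] 61.65116250514984
```

View pics/w5_c.png

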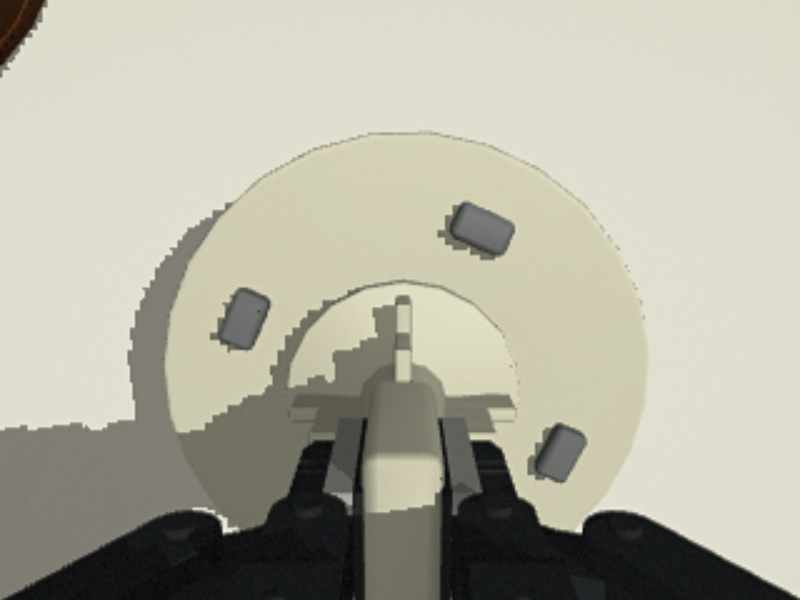

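The picture shows the skirt flat on the hub at about (403,360). The stop at TCP z 127.5 matches the predicted home of 127.4, and the force rose to 14.6 N on hard contact.

```bash
python3 -c "
from bench import *
print(job_done()); s=read_state(); print(s['clock'],s['position'],s['contact_force'],s['grasp_force'])"
```

```text
the job is handed in; nothing more can be done
None
the job is handed in; nothing more can be done
```

I handed the job in at about 12.4 s: the white agitator is meshed in the hub and pressed down until its skirt stopped hard on the hub top. It is still gripped at about 60 N, and my moves kept clear of the timer, spool and tape; no verdict came back.

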